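Hang the bore gauge back in its stand

TASK

Pick the bore gauge out of its wooden cradle by the domed barrel at its head, then ease your grip so that it swings down in the fingers and hangs straight below them, well clear of everything and before you bring it to the stands. Tighten again and hang it in the empty gauge stand, crossbar down in the seats of both arms and plug hanging between them, and leave it hanging still. Do not shift the things round about.

Things in the scene. Friction and masses are not known exactly. Their poses are not given: they have to be found in the camera images.
- gauge_grip (a point): Loose steel bore gauge, 0.4 kg; middle of the barrel at its head, gripped across two domed ends 32 mm apart along y (20 mm diameter, point contact: it can turn about the line between the fingers). x runs along the shaft from plug to barrel: level at the start, up when hanging. Starts 50 mm above the worktop, nothing below. About 110 N of grip holds it level, 10 to 20 N lets it hang, none drops it.
- gauge_bar (a point): Middle of the same gauge's crossbar: a 10 mm rod, 84 mm long, parallel to the barrel (along y), 34 mm from the barrel's middle along the 12 mm shaft. At the start two posts of the plywood cradle (74 mm wide) carry it. The crossbar is what rests on the stand's arms.
- gauge_plug (a point): Middle of the same gauge's heavy plug at the foot of the shaft: 28 mm diameter, 40 mm long, 95 to 135 mm from the barrel's middle. It must pass down between the stand's arms.
- seat (a point): Empty gauge stand: where the middle of the hung gauge's crossbar belongs, 135 mm up, midway between two arms along the stand's x (open end -x, back plate 46 mm behind at +x, 131 mm high). Arms 44 mm apart, 18 mm wide, tops at 130 mm; base top at 10 mm. Crossbar lies along y between two round ridges on each arm (16 mm clear, 6 mm high); the barrel is then 34 mm above this point.
- used_seat (a point): The same point on a second, identical stand, which already carries such a gauge (fixed there): not to be used. A hung gauge may rock for a second or two before it hangs still.
- oil_bottle: Bystander: white oil bottle, 38 mm diameter, 126 mm high, origin under its base.
- grease_tub: Bystander: grease tub with a yellow lid, 66 mm diameter, 42 mm high, origin under its base.
- pin_case: Bystander: small blue case, 52x79x25 mm, origin under its base.
- bolt: Bystander: hexagon bolt lying flat, 35 mm long, origin under its middle.

How it is judged:
By the outcome, as a careful person would: the job done as asked, in the order asked, and still so for the second after the job is handed in, with the robot touching nothing.
It also fails if it takes over 53 s, if anything falls off the work surface, if the arm or the gripper's body presses on something with over 40 N, if the wrist force passes 120 N, or if a joint passes its speed limit or range.

ROBOT

A 6-joint arm with a two-finger parallel gripper is mounted at the origin on a cart in front of the work surface, level with it; the furniture and walls round the work are solid. World frame = base frame: x ahead of the robot, y to its left, z up, the work surface at z = 0. Lengths are in mm, angles in rad, forces in N, time in s.
With the tool pointing down it reaches from about 250 to 800 mm from the base axis. Payload 3.9 kg.
Tool frame: the origin (TCP) lies on the centre line of the jaws, within the pads' length; the fingertips stand 14 mm ahead of it and the grasp point (between the pads) lies 5 mm behind it; y points along the fingers, x is the direction in which the jaws open and shut, and the axes are right-handed (so a half turn about y gives the same grasp; the last joint's range is limited). The gripper opens to 85 mm and grips with 20 to 120 N. Pads are 22 mm wide; open, the fingers measure 114 mm over their backs; the gripper's body (76 mm by 85 mm) begins 54 mm behind the grasp point. The pads swing forward as they close: fully open they stand 13 mm farther back than shut.
Start: joints at [-1.239, 0.26, -0.138, 1.173, 0, 1.571], TCP at [171.011, -496.357, 245.304] pointing down, gripper open.
Joint ranges: [-2.78, 2.78], [-0.83, 1.72], [-1.28, 1.37], [-1.9, 2.12], [-1.57, 1.48], [-3.14, 3.14]. Speed limits (rad/s): [2.57, 2.57, 3.14, 3.14, 3.14, 3.14].

INTERFACE

Orientations are given as a 3x3 rotation matrix whose columns are the frame's x, y, z axes.
In Python, from station import monitor, viewer, r, spot_in, outline_of gives the robot as it stands. The module is installed in compiled form; this text tells all that it offers.
- The arm moves only by the tool carry_out, never from a script. Its argument "targets" is a list of rows, each a list of 3 entries, a list of its own where there are three numbers: the opening, from 0 (shut) to 1 (fully open), then the shift along the tool's x, y, z in cm, then the turn about the tool's y in rad. In form: [[fingers, [x, y, z], turn], ...]. A call has 1 to 5 rows; each row is the pose to reach, as a shift and turn from the pose commanded when the call began, along the tool's axes at that moment; what a row does not reach only later rows make up. A row lasts 1/8 s, in which the tool goes at most 62.5 mm and 10.7 degrees, less where a joint would pass 70% of its speed; a pose out of reach is approached as far as the arm can. A call with a gripper value outside its range is refused whole. The fingers move at their own pace and stop on an object; the grip force is fixed at half the most. Time passes only in rows, so rows that repeat a pose let the fingers close. It gives the time, the measured TCP pose, the force and the opening at its end, in the units of the state.
- monitor.state(): the state, without advancing time (a new reading comes with each control period).
- viewer.capture(name): name is "side" or "top"; returns (picture, depth): 420x560x3 uint8, red, green, blue; 420x560 float32, mm along the optical axis (not along the pixel's ray), 0 where there is no reading.
- viewer.get_calibration(name): a dict with "fx", "fy", "cx", "cy" (pixels), "dist" ([k1, k2, p1, p2, k3] as OpenCV has them; the pictures are not rectified), "rvec" (rotation vector, rad) and "tvec" (3), from world to camera coordinates, as OpenCV has them. Camera axes: x right, y down, z forward; pixel columns grow to the right and rows downward; lengths in mm; the calibration is good to about 2 mm. A picture is of the moment at which its call begins. get_calibration takes no time and is no camera call.
- r.sign_off(): hands the job in, once; it reports no verdict.
Trained networks look in the newest picture that a camera, given by its name, has taken for a name from the list of things; names that differ only in an ending like _2 or _b are one class to them, and where a whole thing is asked for, a point or a joint stands for the part that bears it (a point fixed in the world has none). Each returns a list of dicts, best first, with "p" (0 to 1); they miss things now and then, are a little off and sometimes report something else, mostly with a low value. They report only what shows in the picture. A call takes as long as a camera call.
- spot_in(query, camera): "box" ([left, top, right, bottom] in pixels, round what is visible of it).
- outline_of(query, camera): "region" (420x560 bool, what is visible of it) and "box" ([left, top, right, bottom] in pixels, round what is visible of it).
The state is a dict: "clock": time; "qpos": joint angles; "dq": joint speeds; "joint_torque": joint torques, N m; "tool_pos": TCP position; "tool_rot": TCP orientation; "force": force on the tool from outside, world axes, zero at the start; "wrist_torque": the same for the moment, N m; "width": finger opening in mm.
Only numpy, scipy, OpenCV 4.12 (cv2) and the standard library are available. Lean on these libraries where they do the work, as an engineer would, in place of code of your own. Each camera call takes 0.05 s, during which the arm holds its last target.

## Working session

There is one attempt and no reset: what is moved stays moved. The work goes in short steps, Python scripts to look and compute and a tool call to move; the robot and the scene stay as the last step left them, time stands still between calls to the robot, and variables do not carry over. Pictures are saved under pics/ and viewed, and the job is handed in when it is done.

Besides the shell and the picture viewer there is one more tool, called after "Request:" as name(argument=value, ...), one argument or row to a line, values as JSON. carry_out: Moves the arm, as the interface text tells. Its arguments: {"type":"object","properties":{"targets":{"type":"array"}},"required":["targets"]}

```bash
mkdir -p pics; ls; cat > h.py <<'E'
import numpy as np,cv2
from station import monitor,viewer,r,spot_in,outline_of
def cal(n):
    c=viewer.get_calibration(n);K=np.array([[c['fx'],0,c['cx']],[0,c['fy'],c['cy']],[0,0,1.]])
    R=cv2.Rodrigues(np.array(c['rvec'],float))[0];return K,np.array(c['dist'],float),R,np.array(c['tvec'],float).ravel()
def world(n,uv,z):
    K,d,R,t=cal(n);uv=np.atleast_2d(uv).astype(float)
    p=cv2.undistortPoints(uv[:,None],K,d)[:,0];z=np.atleast_1d(z).astype(float)
    return (np.c_[p*z[:,None],z]-t)@R
def cloud(n,D):
    v,u=np.mgrid[:420,:560];return world(n,np.c_[u.ravel(),v.ravel()],D.ravel()).reshape(420,560,3)
def proj(n,P):
    K,d,R,t=cal(n);return cv2.projectPoints(np.atleast_2d(P).astype(float),cv2.Rodrigues(R)[0],t,K,d)[0][:,0]
def snap(n,f):
    I,D=viewer.capture(n);cv2.imwrite('pics/'+f,I[:,:,::-1]);np.save('/tmp/'+n+'.npy',D);np.save('/tmp/'+n+'_I.npy',I);return I,D
E
python3 - <<'E'
from h import *
for n in('side','top'):
    I,D=snap(n,n+'1.png');W=cloud(n,D)
    K,d,R,t=cal(n);print(n,'cam at',-R.T@t,'fwd',R[2])
    for q in ['gauge_grip','gauge_bar','gauge_plug','seat','used_seat','oil_bottle','grease_tub','pin_case','bolt']:
        try:
            for o in spot_in(q,n)[:3]:
                b=np.array(o['box']);c=(b[:2]+b[2:])/2;u,v=c.astype(int)
                print(q,round(o['p'],2),b.round(),W[v,u].round(),D[v,u])
        except Exception as e: print(q,e)
print(monitor.state())
E
```

```text
pics
side cam at [ 350.04813736 -932.81536493  617.35217267] fwd [ 0.25000375  0.77693903 -0.57780954]
gauge_grip 0.8 [195. 215. 238. 275.] [ 446. -158.   -1.] 983.2206
gauge_bar 0.76 [190. 218. 237. 276.] [ 432. -229.   52.] 894.205
gauge_bar 0.22 [176. 322. 219. 376.] [ 368. -439.   40.] 721.0428
gauge_plug 0.94 [192. 218. 235. 272.] [ 432. -229.   54.] 893.1988
seat 0.63 [275. 152. 345. 239.] [682. -49.  -1.] 1126.956
used_seat 0.66 [292. 198. 369. 308.] [ 614. -334.   76.] 844.06573
used_seat 0.37 [174. 322. 220. 374.] [ 366. -440.   43.] 719.056
oil_bottle 0.7 [358. 197. 376. 232.] [ 723. -249.   74.] 938.41833
grease_tub 0.65 [176. 323. 220. 379.] [ 368. -445.   42.] 715.9338
grease_tub 0.22 [192. 217. 235. 274.] [ 432. -229.   54.] 893.1988
pin_case 0.95 [289. 313. 349. 350.] [ 552. -449.   23.] 769.78076
pin_case 0.66 [277. 151. 345. 236.] [684. -43.   0.] 1131.9822
pin_case 0.51 [296. 196. 368. 308.] [ 616. -335.   76.] 843.2847
top cam at [ 473.63204974 -280.80983454 1199.49347708] fwd [ 6.88219843e-02 -8.72733799e-04 -9.97628575e-01]
gauge_grip 0.86 [221. 239. 280. 272.] [
[... 861 characters left out ...]
  -7.71139449e-07,  1.57074779e+00]), 'dq': array([ 7.69176234e-06,  6.93862521e-04, -1.20679090e-03, -7.27101407e-04,
       -8.78257223e-04, -1.42898289e-03]), 'joint_torque': array([-1.31990282e-04, -4.05617952e+01,  2.54241818e+01,  8.23884548e-04,
       -2.18453924e-04, -8.65801297e-08]), 'tool_pos': array([ 171.01175995, -496.34744463,  245.32499534]), 'tool_rot': array([[ 3.25794338e-01, -3.00142419e-06,  9.45440664e-01],
       [-9.45440664e-01,  6.34408689e-06,  3.25794338e-01],
       [-6.97580473e-06, -1.00000000e+00, -7.70800892e-07]]), 'force': array([-0.02556511, -0.57631829,  0.57773757]), 'wrist_torque': array([0.00976932, 0.04037911, 0.02043529]), 'width': 85.6015246773033}
```

```bash
python3 - <<'E'
import cv2
a=cv2.imread('pics/side1.png');b=cv2.imread('pics/top1.png')
cv2.imwrite('pics/s2.png',cv2.resize(a[130:400,150:400],None,fx=2.2,fy=2.2,interpolation=3)[:600,:800])
cv2.imwrite('pics/t2.png',cv2.resize(b[110:310,160:380],None,fx=3,fy=3,interpolation=3))
E
```

```text
(no output)
```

View pics/s2.png

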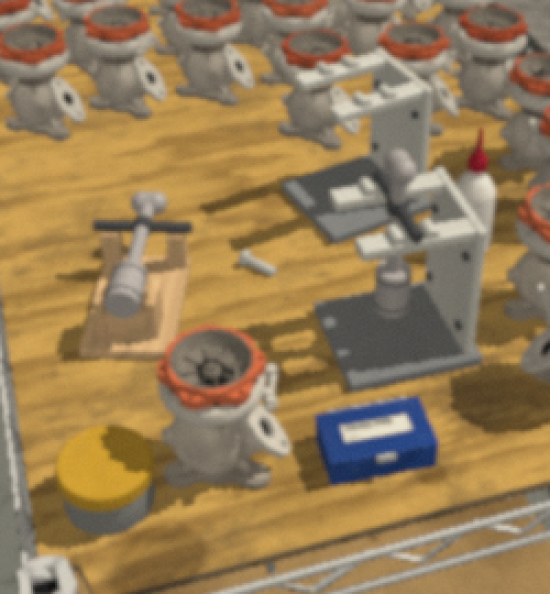

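View pics/t2.png

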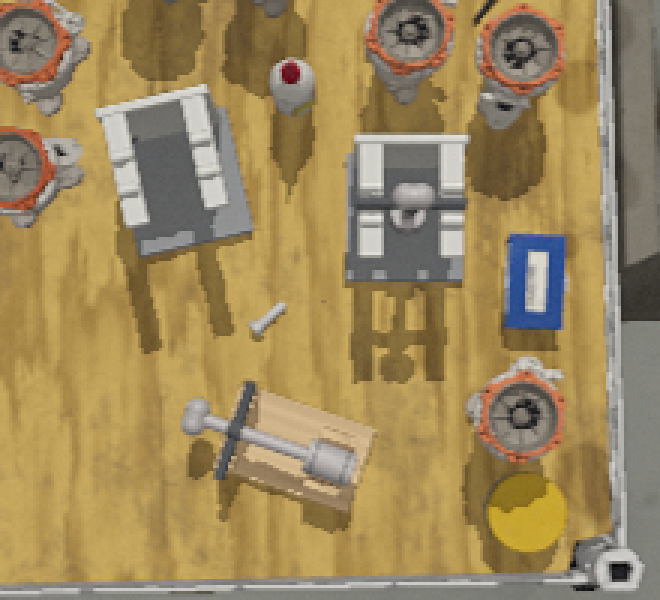

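View pics/side1.png

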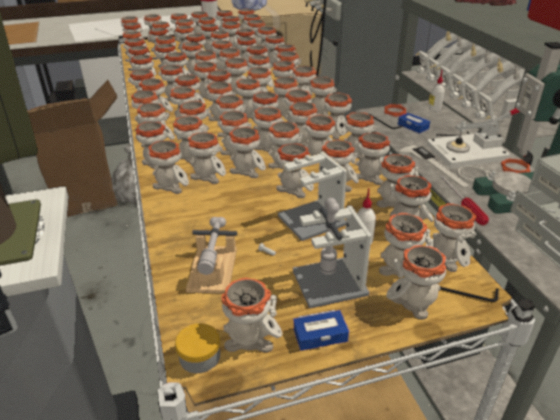

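```bash
python3 - <<'E'
from h import *
D=np.load('/tmp/top.npy');W=cloud('top',D);I=np.load('/tmp/top_I.npy')
v,u=np.mgrid[:420,:560]
m=(u>=215)&(u<285)&(v>=232)&(v<285)&(W[...,2]>30)&(W[...,2]<90)
P=W[m]
for p,uu,vv,c in zip(P,u[m],v[m],I[m]): print(uu,vv,p.round(1),c) if uu<250 else 0
print('plug/top',P[:,2].max(), 'D fx',cal('top')[0][0,0])
m=(u>=180)&(u<255)&(v>=130)&(v<200)&(W[...,2]>110)&(W[...,2]<150)
P=W[m];print(len(P));np.save('/tmp/arms.npy',P)
S=cloud('side',np.load('/tmp/side.npy'))
ms=(S[...,0]>560)&(S[...,0]<740)&(S[...,1]>-200)&(S[...,1]<-60)&(S[...,2]>110)&(S[...,2]<150)
Ps=S[ms];np.save('/tmp/armsS.npy',Ps)
# ascii occupancy of arm tops in 5mm
def occ(P,x0,x1,y0,y1,s):
    for x in np.arange(x1,x0,-s):
        print(int(x),end=' ')
        for y in np.arange(y1,y0,-s):
            k=(P[:,0]>=x)&(P[:,0]<x+s)&(P[:,1]>=y)&(P[:,1]<y+s)
            print('%4d'%P[k,2].mean() if k.any() else '   .',end='')
        print()
occ(P,580,730,-200,-70,5);print();occ(Ps,580,730,-200,-70,5)
E
```

```text
241 237 [ 480.4 -195.6   52.7] [141 116  70]
242 237 [ 480.4 -197.8   49.9] [101  90  79]
243 237 [ 480.3 -200.5   53.4] [99 93 86]
244 237 [ 480.3 -202.8   51.8] [115 102  86]
241 238 [ 478.  -195.7   54.4] [140 119  96]
242 238 [ 477.9 -198.2   56.6] [73 76 82]
243 238 [ 477.9 -200.6   56.1] [79 83 90]
244 238 [ 477.8 -203.    54.9] [74 78 82]
240 239 [ 475.6 -192.6   46. ] [189 169 133]
241 239 [ 475.6 -195.6   53.5] [153 142 117]
242 239 [ 475.5 -198.1   54.6] [79 83 88]
243 239 [ 475.5 -200.5   54.2] [81 85 88]
244 239 [ 475.4 -202.4   46.8] [66 71 76]
241 240 [ 473.1 -195.5   53. ] [106  98  92]
242 240 [ 473.1 -198.2   57.2] [81 84 88]
243 240 [ 473.  -200.3   51.7] [80 80 84]
244 240 [ 473.  -202.6   50.1] [72 73 72]
245 240 [ 472.9 -204.5   42.7] [135 113  85]
239 241 [ 470.8 -189.8   42.8] [205 174 124]
240 241 [ 470.7 -192.9   50.8] [172 147 116]
241 241 [ 470.7 -195.4   52.2] [76 77 82]
242 241 [ 470.7 -198.1   56.6] [82 84 90]
243 241 [ 470.6 -200.6   56.6] [74 77 81]
244 241 [ 470.6 -202.3   46.7] [101  89  75]
245 241 [ 470.5 -204.4   41.1] [119  98  74]
225 242 [ 469.
[... 20175 characters left out ...]
 .   .   .   .   .   .   . 130 129 129 127 126
610    .   .   .   .   .   .   .   .   . 130 129 126 126   .   .   .   .   .   .   .   . 124 127 126 126 127
605    .   .   .   .   .   .   .   .   . 130 129 130 126   .   .   .   .   .   .   .   .   .   .   .   .   .
600    .   .   .   .   .   .   .   . 127   . 129 127 126 125   .   .   .   .   .   .   .   .   .   .   .   .
595    .   .   .   .   .   .   .   .   . 125 125   .   .   .   .   .   .   .   .   .   .   .   .   .   .   .
590    .   .   .   .   .   .   .   .   .   .   .   .   .   .   .   .   .   .   .   .   .   .   .   .   .   .
585    .   .   .   .   .   .   .   .   .   .   .   .   .   .   .   .   .   .   .   .   .   .   .   .   .   .
```

```bash
cat > fit.py <<'E'
from h import *
from scipy.optimize import least_squares,minimize
def stand(P):
    # soft model: height map over (x,y) in stand frame; maximise inlier score
    def score(p):
        c,s=np.cos(p[2]),np.sin(p[2]);d=P[:,:2]-p[:2]
        x=d[:,0]*c+d[:,1]*s;y=-d[:,0]*s+d[:,1]*c
        sg=lambda a:1/(1+np.exp(-a/1.0))
        arm=sg(9-abs(abs(y)-31))
        z=P[:,2]-130
        rd=np.clip(6-0.35*(abs(abs(x)-12))**2,0,6)
        return arm*np.exp(-(z-rd)**2/8)
    best=None
    for a in np.linspace(.1,.35,6):
        for x0 in(640,645,650):
            q=minimize(lambda p:-score(p).sum(),[x0,-143,a],method='Nelder-Mead',options=dict(xatol=.01,fatol=.01,initial_simplex=[[x0,-143,a],[x0+4,-143,a],[x0,-139,a],[x0,-143,a+.05]]))
            if best is None or q.fun<best.fun:best=q
    return best.x,best.fun,len(P)
if __name__=='__main__':
    A=np.load('/tmp/arms.npy');B=np.load('/tmp/armsS.npy')
    for P in(A,B): P=P[(P[:,2]>126)&(P[:,0]<682)];print(stand(P),np.median(P[:,2]))
    # gauge
    for n in('top','side'):
        W=cloud(n,np.load(f'/tmp/{n}.npy'));I=np.load(f'/tmp/{n}_I.npy').astype(int)
        box=(abs(W[...,0]-442)<60)&(abs(W[...,1]+195)<70)&(W[...,2]>44)&(W[...,2]<70)
        dark=box&(I.max(2)<105)&(I[...,0]-I[...,2]<12)
        g=box&(I.max(2)>105)&(I[...,0]-I[...,2]<12)
        P=W[dark];c=P.mean(0);u,s,vt=np.linalg.svd(P-c,full_matrices=False);l=(P-c)@vt[0]
        print(n,'bar',c.round(1),vt[0].round(3),'ends',l.min(),l.max(),len(P),'mid',(c+vt[0]*(l.min()+l.max())/2).round(1))
        G=W[g]
        ax=np.array([.35,.937]);t=(G[:,:2]-c[:2])@ax
        b=G[(t>22)&(t<50)];print('barrel',b.mean(0).round(1),len(b), 'zmax',np.percentile(b[:,2],90), 't',t.max())
        sh=G[(t<20)&(t>-110)];cs=sh[:,:2].mean(0);print('shaft dir',np.linalg.svd(sh[:,:2]-cs)[2][0],cs)
E
python3 fit.py
```

```text
(array([ 6.46954854e+02, -1.42621393e+02,  2.16287013e-01]), np.float64(-317.79620000753346), 513) 130.4020180843859
(array([ 6.46243978e+02, -1.44692902e+02,  2.15954431e-01]), np.float64(-328.6522125357947), 515) 130.0421794464058
top bar [ 439.9 -188.5   54.1] [-0.948  0.317 -0.014] ends -40.52161263001038 39.12734341204048 109 mid [ 440.6 -188.7   54.1]
barrel [ 453.2 -157.3   57.2] 78 zmax 61.17099826359013 t 42.32180605633615
shaft dir [-0.3644788  -0.93121169] [ 426.32409986 -229.89313017]
side bar [ 440.9 -190.7   53.3] [ 0.938 -0.345  0.001] ends -38.382447808475035 39.01106635717635 114 mid [ 441.2 -190.8   53.3]
barrel [ 450.9 -161.8   50.5] 2 zmax 52.48999623106687 t 32.81154596260714
shaft dir [-0.5657132  -0.82460207] [ 443.76179355 -188.37507693]
```

Request:
carry_out(
  targets=[
    [1,[-2.7,0,4.5],-0.1],
    [1,[-5.4,0,9],-0.2],
    [1,[-8.1,0,13.5],-0.3],
    [1,[-10.8,0,18],-0.4],
    [1,[-12,0,20],-0.5],
  ],
)

```text
clock: 1.62
tool_pos: [322.2, -315.8, 245.5]
tool_rot: [[0.743, 0.0, 0.669], [-0.669, 0.0, 0.743], [0.0, -1.0, 0.0]]
force: [-0.6, 0.1, 0.1]
width: 85.3
```

```bash
cat > go.py <<'E'
import sys
from h import *
def go(x,y,z,ang):
    s=monitor.state();R=np.array(s['tool_rot']);p=np.array(s['tool_pos'])
    a=np.arctan2(R[1,0],R[0,0]);d=np.deg2rad(ang)-a;d=(d+np.pi)%(2*np.pi)-np.pi
    print('t',s['clock'],'pos',p.round(1),'ang',np.degrees(a).round(2),'ydown',R[2,1].round(4),'w',round(s['width'],1),'F',np.round(s['force'],1),'T',np.round(s['wrist_torque'],3))
    print('shift cm',(R.T@(np.array([x,y,z])-p)/10).round(2),'turn',round(-d,3))
if __name__=='__main__': go(*map(float,sys.argv[1:5]))
E
python3 go.py 452.8 -158 150 -20.3
```

```text
t 1.625 pos [ 322.2 -315.8  245.5] ang -42.0 ydown -1.0 w 85.3 F [-0.6  0.1  0.1] T [-0.025  0.039  0.006]
shift cm [-0.85  9.55 20.46] turn -0.379
```

Request:
carry_out(
  targets=[
    [1,[-0.2,1,5],-0.1],
    [1,[-0.4,3,10],-0.2],
    [1,[-0.6,6,15],-0.3],
    [1,[-0.8,8,19],-0.379],
    [1,[-0.85,9,20.46],-0.379],
  ],
)

```text
clock: 2.25
tool_pos: [453.1, -159.1, 154.3]
tool_rot: [[0.937, -0.001, 0.35], [-0.35, 0.0, 0.937], [-0.001, -1.0, -0.0]]
force: [-0.3, -1.1, 0.4]
width: 85.1
```

```bash
python3 go.py 452.8 -158 45 -20.3; python3 - <<'E'
from h import *
for n in('side','top'): snap(n,n+'2.png')
a=cv2.imread('pics/side2.png')[150:330,130:330];b=cv2.imread('pics/top2.png')[180:330,170:330]
cv2.imwrite('pics/c2.png',np.hstack([cv2.resize(a,(400,360)),cv2.resize(b,(384,360))]))
E
```

```text
t 2.25 pos [ 453.1 -159.1  154.3] ang -20.5 ydown -1.0 w 85.1 F [-0.3 -1.1  0.4] T [-0.007 -0.035  0.015]
shift cm [-0.05 10.93  0.1 ] turn -0.003
```

View pics/c2.png

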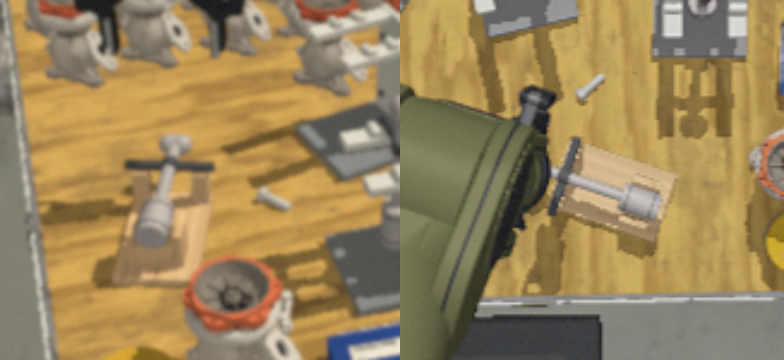

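Request:
carry_out(
  targets=[
    [1,[-0.05,4,0.1],0],
    [1,[-0.05,8,0.1],0],
    [1,[-0.05,10,0.1],0],
    [1,[-0.05,11.0,0.1],0],
    [1,[-0.05,11.0,0.1],0],
  ],
)

```text
clock: 2.98
tool_pos: [452.2, -160.5, 45.6]
tool_rot: [[0.935, -0.0, 0.354], [-0.354, -0.0, 0.935], [0.0, -1.0, -0.0]]
force: [-0.1, -0.4, 0.2]
width: 85.5
```

```bash
python3 go.py 452.8 -158 44 -20.3; python3 - <<'E'
from h import *
for n in('side','top'): snap(n,n+'3.png')
a=cv2.imread('pics/side3.png')[170:310,150:290];b=cv2.imread('pics/top3.png')[200:300,190:300]
cv2.imwrite('pics/c3.png',np.hstack([cv2.resize(a,(400,400),interpolation=3),cv2.resize(b,(396,400),interpolation=3)]))
E
```

```text
t 2.975 pos [ 452.2 -160.5   45.6] ang -20.72 ydown -1.0 w 85.5 F [-0.1 -0.4  0.2] T [-0.005 -0.041 -0.033]
shift cm [-0.03  0.16  0.26] turn -0.007
```

View pics/c3.png

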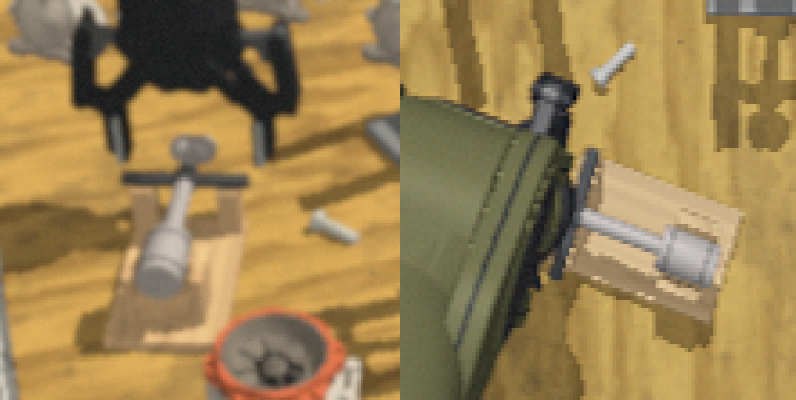

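Request:
carry_out(
  targets=[
    [1,[0,0.15,0.25],-0.007],
    [0,[0,0.15,0.25],-0.007],
    [0,[0,0.15,0.25],-0.007],
    [0,[0,0.15,0.25],-0.007],
    [0,[0,0.15,0.25],-0.007],
  ],
)

```text
clock: 3.7
tool_pos: [453.5, -157.3, 44.2]
tool_rot: [[0.938, 0.0, 0.346], [-0.346, -0.0, 0.938], [0.0, -1.0, 0.0]]
force: [-0.2, 0.6, 3.5]
width: 28.7
```

Request:
carry_out(
  targets=[
    [0,[0,0,0],0],
    [0,[0,0,0],0],
    [0,[0,0,0],0],
    [0,[0,0,0],0],
  ],
)

```text
clock: 4.2
tool_pos: [453.5, -157.4, 44.1]
tool_rot: [[0.938, 0.0, 0.346], [-0.346, 0.0, 0.938], [0.0, -1.0, 0.0]]
force: [-2.0, 0.3, 6.0]
width: 28.7
```

```bash
python3 go.py 452.8 -158 54 -20.3; python3 - <<'E'
from h import *
for n in('side',): snap(n,n+'4.png')
a=cv2.imread('pics/side4.png')[170:310,150:290]
cv2.imwrite('pics/c4.png',cv2.resize(a,(500,500),interpolation=3))
E
```

```text
t 4.2 pos [ 453.5 -157.4   44.1] ang -20.23 ydown -1.0 w 28.7 F [-2.   0.3  6. ] T [ 0.126  0.209 -0.073]
shift cm [-0.04 -0.99 -0.08] turn 0.001
```

View pics/c4.png

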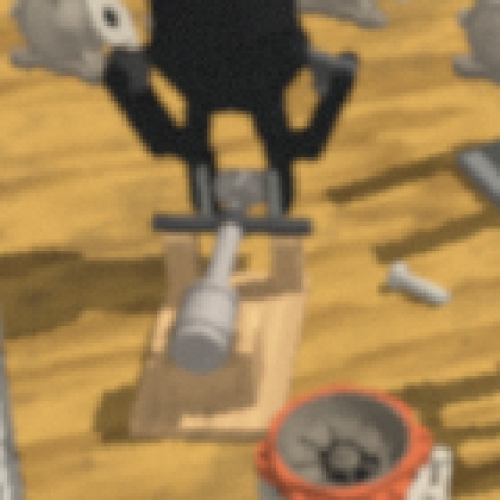

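Request:
carry_out(
  targets=[
    [0,[0,-0.3,0],0],
    [0,[0,-0.8,0],0],
    [0,[0,-1.2,0],0],
    [0,[0,-1.2,0],0],
  ],
)

```text
clock: 4.75
tool_pos: [453.1, -157.2, 55.9]
tool_rot: [[0.938, -0.0, 0.346], [-0.346, 0.0, 0.938], [-0.0, -1.0, 0.0]]
force: [-0.3, -0.6, -2.1]
width: 29.0
```

```bash
python3 go.py 452.8 -158 54 -20.3; python3 - <<'E'
from h import *
for n in('side',): snap(n,n+'5.png')
a=cv2.imread('pics/side5.png')[170:310,150:290]
cv2.imwrite('pics/c5.png',cv2.resize(a,(500,500),interpolation=3))
E
```

```text
t 4.75 pos [ 453.1 -157.2   55.9] ang -20.24 ydown -1.0 w 29.0 F [-0.3 -0.6 -2.1] T [ 0.05  -0.072 -0.018]
shift cm [-0.    0.19 -0.08] turn 0.001
```

View pics/c5.png

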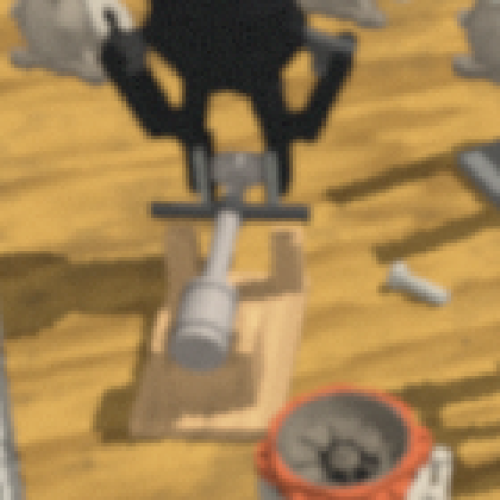

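```bash
cat > tilt.py <<'E'
from h import *
def tilt(n,D,I,show=True):
    W=cloud(n,D);I=I.astype(int);s=monitor.state();R=np.array(s['tool_rot']);p=np.array(s['tool_pos'])
    # gauge frame: along -tool z horizontally (towards plug) and up
    d=W-p;a=-(d@R[:,2]);l=d@R[:,0];h=d[...,2]
    m=(abs(l)<20)&(a>8)&(a<140)&(h>-150)&(h<40)&(W[...,2]>18)&(I[...,0]-I[...,2]<14)&(I.max(2)>60)&(D>0)
    for lo in range(8,140,8):
        k=m&(a>=lo)&(a<lo+8)
        if k.sum()>2: print(n,lo,k.sum(),'l',l[k].mean().round(1),'z',np.percentile(W[k][:,2],[10,50,90]).round(1))
if __name__=='__main__':
    import sys
    for f in sys.argv[1:]:
        for n in('side','top'):
            I,D=snap(n,f'{n}{f}.png');tilt(n,D,I)
E
python3 - <<'E'
from tilt import *
# before lift (saved npy of side overwritten) -> current ones
tilt('side',np.load('/tmp/side.npy'),np.load('/tmp/side_I.npy'))
E
python3 tilt.py 6
```

```text
side 8 70 l -0.4 z [55.2 65.9 75.8]
side 16 9 l 0.5 z [63.9 65.2 66.3]
side 24 14 l -3.2 z [61.7 63.1 66.2]
side 32 64 l 1.4 z [59.3 62.  66.1]
side 120 4 l -7.1 z [61.4 62.2 62.7]
side 128 72 l 0.3 z [44.1 50.3 57.4]
side 8 67 l 0.6 z [55.9 65.8 77.3]
side 16 10 l 0.7 z [64.6 65.1 66.7]
side 24 15 l -0.7 z [63.7 64.9 66.5]
side 32 61 l 0.8 z [58.9 62.  65. ]
side 40 4 l -4.8 z [61.5 63.  65.4]
side 128 74 l -0.1 z [43.3 50.5 56.8]
top 24 29 l -1.8 z [60.1 63.8 66.7]
top 32 36 l 0.6 z [59.  62.1 67.1]
top 40 16 l 0.2 z [58.9 62.7 64.6]
top 48 13 l 0.0 z [59.4 60.6 63.7]
top 56 12 l 0.6 z [58.2 60.3 63. ]
top 64 13 l 0.2 z [56.5 59.9 62.3]
top 72 14 l 0.2 z [57.5 59.5 62.1]
top 80 15 l 0.3 z [56.  58.3 60.4]
top 88 20 l 0.8 z [57.3 62.6 66.5]
top 96 37 l 0.6 z [59.2 63.4 66.9]
top 104 35 l 0.9 z [58.8 61.9 64.7]
top 112 38 l 0.9 z [57.9 62.7 65.2]
top 120 33 l 0.9 z [55.3 61.1 64.6]
top 128 19 l 0.3 z [55.  60.9 63.3]
```

Request:
carry_out(
  targets=[
    [0,[0,-3.5,-1.0],0],
    [0,[0,-7,-3.2],0],
    [0,[0,-12,-5.5],0],
    [0,[0,-17,-6.5],0],
    [0,[0,-22,-6.5],0],
  ],
)

```text
clock: 5.52
tool_pos: [430.0, -218.7, 276.8]
tool_rot: [[0.938, -0.001, 0.347], [-0.347, 0.001, 0.938], [-0.001, -1.0, 0.0]]
force: [0.2, -0.1, -4.2]
width: 28.3
```

```bash
python3 go.py 452.8 -158 54 -20.3; cat > two.py <<'E'
import sys
from h import *
f=sys.argv[1];b=list(map(int,sys.argv[2:6]));o=[]
for n,k in(('side',0),('top',4)):
    snap(n,f'{n}{f}.png');a=cv2.imread(f'pics/{n}{f}.png');b=list(map(int,sys.argv[2+k:6+k]))
    a=a[b[1]:b[3],b[0]:b[2]];o.append(cv2.resize(a,(int(400*a.shape[1]/a.shape[0]),400),interpolation=3))
o=np.hstack(o);cv2.imwrite(f'pics/c{f}.png',o[:,:800])
print(monitor.state()['clock'])
E
python3 two.py 7 130 100 330 300 170 180 330 330
```

```text
t 5.525 pos [ 430.  -218.7  276.8] ang -20.3 ydown -1.0 w 28.3 F [ 0.2 -0.1 -4.2] T [ 0.065 -0.113 -0.032]
shift cm [ 0.05 22.28  6.48] turn 0.0
5.625
```

View pics/c7.png

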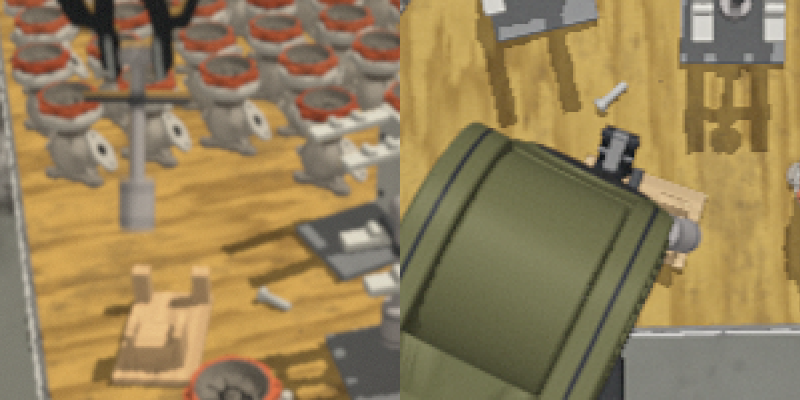

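Request:
carry_out(
  targets=[
    [0,[0,-2,0],0],
    [0,[0,-4,0],0],
    [0.25,[0,-4,0],0],
    [0.28,[0,-4,0],0],
    [0.3,[0,-4,0],0],
  ],
)

```text
clock: 6.25
tool_pos: [430.2, -217.9, 314.3]
tool_rot: [[0.938, -0.002, 0.346], [-0.346, 0.001, 0.938], [-0.003, -1.0, 0.0]]
force: [-0.0, -0.2, -3.7]
width: 28.7
```

```bash
python3 go.py 452.8 -158 54 -20.3;python3 tilt.py 8|tail -12; python3 go.py 452.8 -158 54 -20.3
```

```text
t 6.25 pos [ 430.2 -217.9  314.3] ang -20.22 ydown -1.0 w 28.7 F [-0.  -0.2 -3.7] T [ 0.129 -0.067  0.014]
shift cm [ 0.12 26.03  6.39] turn 0.001
side 8 174 l 0.8 z [297.  316.9 334.7]
side 16 52 l 6.3 z [285.1 289.6 292.9]
side 24 6 l -1.0 z [267.5 271.7 277.3]
side 32 7 l -1.8 z [254.4 256.8 263.4]
side 40 6 l -2.3 z [239.8 245.3 252.8]
side 48 15 l 3.7 z [233.  235.4 236.6]
side 56 46 l -2.3 z [227.9 234.7 237.3]
side 64 50 l -2.0 z [211.  213.9 221.7]
side 72 5 l -3.1 z [210.  211.  214.2]
top 48 16 l 3.5 z [231.  238.1 243.2]
top 56 50 l 1.7 z [214.8 227.1 235.6]
top 64 34 l 0.7 z [210.6 217.4 222.1]
t 6.35 pos [ 430.4 -218.1  314.8] ang -20.22 ydown -1.0 w 28.7 F [-0.9  1.1 -3.9] T [ 0.204 -0.057  0.005]
shift cm [ 0.07 26.08  6.4 ] turn 0.001
```

Request:
carry_out(
  targets=[
    [0.31,[0,0,0],0],
    [0.31,[0,0,0],0],
    [0.32,[0,0,0],0],
    [0.32,[0,0,0],0],
  ],
)

```text
clock: 6.85
tool_pos: [430.9, -218.3, 315.9]
tool_rot: [[0.938, 0.0, 0.346], [-0.346, -0.0, 0.938], [0.0, -1.0, -0.0]]
force: [0.7, 0.3, -3.8]
width: 28.8
```

```bash
python3 tilt.py 8|tail -12; python3 go.py 452.8 -158 54 -20.3
```

```text
side 8 192 l 1.2 z [295.  315.3 335.7]
side 16 56 l 4.6 z [285.8 291.3 297.8]
side 24 15 l -1.2 z [271.5 276.5 281.8]
side 32 7 l -2.6 z [254.9 258.  264. ]
side 40 8 l -2.5 z [242.  244.1 248. ]
side 48 15 l 2.3 z [234.5 237.5 239.8]
side 56 58 l -3.0 z [225.5 235.  238.7]
side 64 51 l -2.3 z [213.1 215.8 222.2]
side 72 3 l -2.5 z [211.7 213.3 213.7]
top 48 18 l 4.0 z [233.  238.2 243.7]
top 56 49 l 1.5 z [221.1 228.3 236. ]
top 64 33 l 0.8 z [212.4 217.9 223.1]
t 6.95 pos [ 430.8 -218.3  315.8] ang -20.23 ydown -1.0 w 28.4 F [ 0.   0.5 -3.2] T [ 0.143 -0.099  0.043]
shift cm [-0.03 26.18  6.42] turn 0.001
```

Request:
carry_out(
  targets=[
    [0.33,[0,0,0],0],
    [0.33,[0,0,0],0],
  ],
)

```text
clock: 7.2
tool_pos: [430.8, -218.3, 315.8]
tool_rot: [[0.938, 0.0, 0.346], [-0.346, -0.0, 0.938], [0.0, -1.0, -0.0]]
force: [0.2, 0.0, -3.4]
width: 29.0
```

```bash
python3 tilt.py 8|grep side|tail -6; python3 go.py 452.8 -158 54 -20.3
```

```text
side 32 13 l -2.4 z [253.9 259.1 264.6]
side 40 8 l -1.9 z [242.5 244.9 249.8]
side 48 13 l 3.0 z [234.2 237.1 238.3]
side 56 60 l -2.7 z [224.5 235.  238.8]
side 64 50 l -2.3 z [212.3 215.4 222.4]
side 72 6 l -0.4 z [212.6 214.8 215.9]
t 7.3 pos [ 430.8 -218.3  315.8] ang -20.23 ydown -1.0 w 28.5 F [-0.2 -0.2 -4.3] T [ 0.133 -0.031  0.032]
shift cm [-2.000e-02  2.618e+01  6.420e+00] turn 0.001
```

Request:
carry_out(
  targets=[
    [0.335,[0,0,0],0],
    [0.335,[0,0,0],0],
  ],
)

```text
clock: 7.55
tool_pos: [430.8, -218.3, 315.8]
tool_rot: [[0.938, 0.0, 0.346], [-0.346, 0.0, 0.938], [-0.0, -1.0, 0.0]]
force: [0.9, 0.4, -3.8]
width: 28.9
```

```bash
python3 tilt.py 8|grep side|tail -4; python3 go.py 452.8 -158 54 -20.3
```

```text
side 40 3 l -1.0 z [239.4 243.8 250.3]
side 48 20 l 2.8 z [233.6 235.5 237.9]
side 56 67 l -3.6 z [222.4 231.4 238. ]
side 64 53 l -1.9 z [211.6 214.6 219.7]
t 7.65 pos [ 430.8 -218.4  315.8] ang -20.23 ydown -1.0 w 28.6 F [-1.1 -0.2 -3.5] T [ 0.115 -0.058 -0.044]
shift cm [-2.000e-02  2.618e+01  6.420e+00] turn 0.001
```

Request:
carry_out(
  targets=[
    [0.34,[0,0,0],0],
    [0.34,[0,0,0],0],
  ],
)

```text
clock: 7.9
tool_pos: [430.8, -218.3, 315.8]
tool_rot: [[0.938, -0.0, 0.346], [-0.346, 0.0, 0.938], [-0.0, -1.0, 0.0]]
force: [-0.3, 0.3, -3.7]
width: 29.0
```

```bash
python3 tilt.py 8|grep side|tail -4; python3 go.py 452.8 -158 54 -20.3
```

```text
side 40 4 l 2.0 z [234.5 241.1 244.4]
side 48 39 l -0.5 z [232.3 235.1 238.1]
side 56 43 l -1.7 z [210.3 224.4 232.9]
side 64 42 l -1.4 z [209.9 212.3 216.2]
t 8.0 pos [ 430.8 -218.3  315.8] ang -20.22 ydown -1.0 w 29.1 F [ 0.4  0.3 -3.2] T [ 0.161 -0.038 -0.025]
shift cm [-2.000e-02  2.618e+01  6.420e+00] turn 0.001
```

Request:
carry_out(
  targets=[
    [0.343,[0,0,0],0],
    [0.343,[0,0,0],0],
  ],
)

```text
clock: 8.25
tool_pos: [430.8, -218.3, 315.8]
tool_rot: [[0.938, 0.0, 0.346], [-0.346, 0.0, 0.938], [-0.0, -1.0, 0.0]]
force: [-0.2, 0.2, -4.2]
width: 29.1
```

```bash
python3 tilt.py 8|grep side|tail -4; python3 go.py 452.8 -158 54 -20.3
```

```text
side 40 9 l 3.4 z [231.  239.4 240.8]
side 48 52 l -1.8 z [228.  234.1 237.1]
side 56 61 l -1.6 z [209.1 216.3 224.7]
side 64 23 l -0.7 z [207.7 210.9 213.3]
t 8.35 pos [ 430.8 -218.3  315.8] ang -20.22 ydown -1.0 w 29.9 F [-0.7 -0.4 -4.3] T [ 0.139 -0.021  0.024]
shift cm [-2.000e-02  2.618e+01  6.420e+00] turn 0.001
```

Request:
carry_out(
  targets=[
    [0.346,[0,0,0],0],
    [0.346,[0,0,0],0],
  ],
)

```text
clock: 8.6
tool_pos: [430.8, -218.3, 315.8]
tool_rot: [[0.938, 0.0, 0.346], [-0.346, 0.0, 0.938], [0.0, -1.0, 0.0]]
force: [-0.4, -0.2, -3.2]
width: 29.8
```

```bash
python3 tilt.py 8|grep side|tail -4; python3 go.py 452.8 -158 54 -20.3
```

```text
side 24 16 l -1.3 z [242.9 248.2 253.7]
side 32 11 l 6.5 z [225.2 226.5 233.4]
side 40 90 l -1.4 z [209.6 223.9 230. ]
side 48 61 l -0.6 z [200.6 204.1 211.9]
t 8.7 pos [ 430.8 -218.3  315.8] ang -20.23 ydown -1.0 w 29.8 F [-0.5 -0.  -3.2] T [ 0.153 -0.078 -0.027]
shift cm [-2.000e-02  2.618e+01  6.410e+00] turn 0.001
```

Request:
carry_out(
  targets=[
    [0.348,[0,0,0],0],
    [0.35,[0,0,0],0],
    [0.35,[0,0,0],0],
  ],
)

```text
clock: 9.07
tool_pos: [430.8, -218.4, 315.8]
tool_rot: [[0.938, 0.0, 0.346], [-0.346, -0.0, 0.938], [0.0, -1.0, -0.0]]
force: [-0.0, -0.4, -4.9]
width: 30.1
```

```bash
python3 tilt.py 8|grep side|tail -4; python3 go.py 452.8 -158 54 -20.3
```

```text
side 16 35 l -0.4 z [240.3 250.  262.9]
side 24 10 l 4.3 z [221.9 232.5 237.9]
side 32 110 l -0.4 z [205.3 220.7 227. ]
side 40 54 l -0.5 z [196.8 200.7 207.2]
t 9.175 pos [ 430.8 -218.3  315.8] ang -20.23 ydown -1.0 w 30.3 F [ 0.6 -1.1 -3.7] T [ 0.11  -0.037 -0.042]
shift cm [-0.03 26.18  6.42] turn 0.001
```

Request:
carry_out(
  targets=[
    [0.352,[0,0,0],0],
    [0.352,[0,0,0],0],
  ],
)

```text
clock: 9.43
tool_pos: [430.8, -218.3, 315.8]
tool_rot: [[0.938, 0.0, 0.346], [-0.346, 0.0, 0.938], [0.0, -1.0, 0.0]]
force: [-0.1, 0.6, -4.7]
width: 30.2
```

```bash
python3 tilt.py 8|grep side|tail -4; python3 go.py 452.8 -158 54 -20.3
```

```text
side 8 190 l 0.5 z [258.1 311.5 335.4]
side 16 38 l 0.5 z [226.3 237.4 246.6]
side 24 107 l 0.8 z [199.3 219.4 225.5]
side 32 75 l -0.6 z [194.8 199.7 213. ]
t 9.525 pos [ 430.8 -218.3  315.8] ang -20.23 ydown -1.0 w 30.0 F [-0.8  0.  -3.7] T [0.115 0.014 0.022]
shift cm [-2.000e-02  2.618e+01  6.420e+00] turn 0.001
```

Request:
carry_out(
  targets=[
    [0.354,[0,0,0],0],
    [0.354,[0,0,0],0],
  ],
)

```text
clock: 9.78
tool_pos: [430.8, -218.3, 315.8]
tool_rot: [[0.938, 0.0, 0.346], [-0.346, -0.0, 0.938], [0.0, -1.0, -0.0]]
force: [0.8, -0.1, -4.4]
width: 30.5
```

```bash
python3 tilt.py 8|grep side|tail -4; python3 go.py 452.8 -158 54 -20.3
```

```text
side 8 210 l 0.2 z [244.7 279.8 333.6]
side 16 28 l 1.2 z [220.9 231.5 243.7]
side 24 162 l -0.1 z [196.1 212.8 223.4]
side 32 19 l 0.7 z [193.9 197.2 201.2]
t 9.875 pos [ 430.8 -218.3  315.8] ang -20.23 ydown -1.0 w 29.9 F [ 0.2 -0.7 -4.3] T [ 0.087 -0.031 -0.028]
shift cm [-2.000e-02  2.618e+01  6.420e+00] turn 0.001
```

Request:
carry_out(
  targets=[
    [0.356,[0,0,0],0],
    [0.356,[0,0,0],0],
  ],
)

```text
clock: 10.12
tool_pos: [430.8, -218.3, 315.8]
tool_rot: [[0.938, -0.0, 0.346], [-0.346, 0.0, 0.938], [-0.0, -1.0, 0.0]]
force: [0.6, 0.5, -4.3]
width: 30.4
```

```bash
python3 tilt.py 8|grep side|tail -4; python3 go.py 452.8 -158 54 -20.3
```

```text
side 8 197 l 0.7 z [231.4 275.2 335.7]
side 16 123 l 0.9 z [194.7 215.4 222.5]
side 24 67 l -0.5 z [192.3 198.9 210.8]
t 10.225 pos [ 430.8 -218.3  315.8] ang -20.22 ydown -1.0 w 30.6 F [ 0.6  0.7 -4.7] T [-0.021 -0.025 -0.061]
shift cm [-0.03 26.18  6.42] turn 0.001
```

Request:
carry_out(
  targets=[
    [0.358,[0,0,0],0],
    [0.358,[0,0,0],0],
  ],
)

```text
clock: 10.48
tool_pos: [430.8, -218.4, 315.8]
tool_rot: [[0.938, -0.0, 0.346], [-0.346, -0.0, 0.938], [0.0, -1.0, -0.0]]
force: [0.2, -0.6, -4.1]
width: 30.9
```

```bash
cat > hang.py <<'E'
from h import *
from scipy.optimize import least_squares
import sys
def hang(f):
    I,D=snap('side',f'side{f}.png');W=cloud('side',D);I=I.astype(int);s=monitor.state();R=np.array(s['tool_rot']);p=np.array(s['tool_pos'])
    g=(D>0)&(I[...,0]-I[...,2]<16)
    d=W-p;a=d@R[:,2];l=d@R[:,0];h=-(d@R[:,1])
    box=g&(abs(l)<60)&(abs(a)<70)&(h<12)&(h>-150)
    out={}
    # plug: cylinder r14 (unknown axis), band h -95..-125 below barrel
    for name,lo,hi,rad in(('plug',-122,-95,14),('shaft',-78,-45,6)):
        m=box&(h>lo)&(h<hi)&(abs(l)<25);P=np.c_[a[m],l[m],h[m]]
        if len(P)<10: print(name,'few');continue
        hm=(lo+hi)/2
        fun=lambda q:np.hypot(P[:,0]-q[0]-q[2]*(P[:,2]-hm),P[:,1]-q[1])-rad
        q=least_squares(fun,[np.median(P[:,0])+rad,np.median(P[:,1]),0],loss='soft_l1')
        print(name,len(P),'a,l at h=%d:'%hm,q.x[:2].round(1),'slope',q.x[2].round(3),'rms',np.sqrt(np.mean(q.fun**2)).round(2),'hmin',np.percentile(h[box&(abs(l)<12)&(h<-90)],2).round(1))
    dark=box&(I.max(2)<110)&(h<-15)&(h>-60)
    m=dark&(abs(l)>20);P=np.c_[a[m],l[m],h[m]]
    if len(P)>5:
        k=np.polyfit(P[:,1],P[:,0],1);print('bar n',len(P),'a0 (surface)',k[1].round(1),'slope a/l',k[0].round(3),'h',np.median(P[:,2]).round(1),'l range',P[:,1].min().round(1),P[:,1].max().round(1))
hang(sys.argv[1])
E
python3 hang.py 9;  python3 go.py 452.8 -158 54 -20.3
```

```text
plug 209 a,l at h=-108: [-8.2 -0.3] slope 0.107 rms 1.08 hmin -125.3
shaft 102 a,l at h=-61: [-2.6 -0.6] slope 0.136 rms 1.08 hmin -125.3
bar n 102 a0 (surface) -3.3 slope a/l 0.002 h -28.3 l range -40.1 40.9
t 10.525 pos [ 430.8 -218.3  315.8] ang -20.23 ydown -1.0 w 30.6 F [-0.4  0.2 -3.7] T [0.026 0.003 0.007]
shift cm [-0.03 26.18  6.42] turn 0.001
```

Request:
carry_out(
  targets=[
    [0.36,[0,0,0],0],
    [0.36,[0,0,0],0],
  ],
)

```text
clock: 10.78
tool_pos: [430.9, -218.3, 315.8]
tool_rot: [[0.938, -0.0, 0.346], [-0.346, 0.0, 0.938], [-0.0, -1.0, 0.0]]
force: [-0.8, 0.1, -3.2]
width: 31.0
```

```bash
python3 hang.py 9;  python3 go.py 452.8 -158 54 -20.3
```

```text
plug 210 a,l at h=-108: [-2.  -0.5] slope 0.064 rms 1.13 hmin -126.7
shaft 94 a,l at h=-61: [0.9 0.1] slope 0.044 rms 1.15 hmin -126.7
bar n 116 a0 (surface) -1.1 slope a/l 0.012 h -28.4 l range -39.0 40.6
t 10.825 pos [ 430.8 -218.3  315.8] ang -20.22 ydown -1.0 w 31.1 F [-0.9  0.6 -3.8] T [-0.004 -0.026 -0.003]
shift cm [-2.000e-02  2.618e+01  6.420e+00] turn 0.001
```

Request:
carry_out(
  targets=[
    [0.362,[0,0,0],0],
    [0.362,[0,0,0],0],
  ],
)

```text
clock: 11.08
tool_pos: [430.8, -218.3, 315.8]
tool_rot: [[0.938, -0.0, 0.346], [-0.346, -0.0, 0.938], [-0.0, -1.0, -0.0]]
force: [-0.4, -0.3, -3.9]
width: 31.4
```

```bash
python3 hang.py 9;  python3 go.py 452.8 -158 54 -20.3
```

```text
plug 218 a,l at h=-108: [-2.5 -0.5] slope 0.062 rms 1.04 hmin -126.6
shaft 95 a,l at h=-61: [0.7 0.4] slope 0.078 rms 1.14 hmin -126.6
bar n 116 a0 (surface) -1.2 slope a/l 0.007 h -28.3 l range -39.0 40.9
t 11.125 pos [ 430.8 -218.4  315.8] ang -20.23 ydown -1.0 w 30.8 F [-0.3 -0.6 -3.1] T [ 0.073 -0.019  0.   ]
shift cm [-0.03 26.18  6.42] turn 0.001
```

Request:
carry_out(
  targets=[
    [0.364,[0,0,0],0],
    [0.364,[0,0,0],0],
    [0.364,[0,0,0],0],
  ],
)

```text
clock: 11.5
tool_pos: [430.9, -218.3, 315.8]
tool_rot: [[0.938, 0.0, 0.346], [-0.346, 0.0, 0.938], [0.0, -1.0, 0.0]]
force: [0.1, 0.3, -4.2]
width: 31.0
```

```bash
python3 hang.py 9;  python3 go.py 452.8 -158 54 -20.3
```

```text
plug 211 a,l at h=-108: [ 2.1 -0.5] slope 0.036 rms 1.21 hmin -126.6
shaft 96 a,l at h=-61: [ 3.3 -0.3] slope 0.042 rms 1.09 hmin -126.6
bar n 120 a0 (surface) 0.2 slope a/l 0.002 h -28.6 l range -38.8 40.4
t 11.55 pos [ 430.8 -218.3  315.8] ang -20.23 ydown -1.0 w 31.3 F [ 0.1  0.7 -3.9] T [0.007 0.026 0.013]
shift cm [-0.03 26.18  6.42] turn 0.001
```

Request:
carry_out(
  targets=[
    [0.3,[0,0,0],0],
    [0.2,[0,0,0],0],
    [0,[0,0,0],0],
  ],
)

```text
clock: 11.92
tool_pos: [430.8, -218.3, 315.8]
tool_rot: [[0.938, 0.0, 0.346], [-0.346, 0.0, 0.938], [-0.0, -1.0, 0.0]]
force: [-0.1, -0.7, -4.3]
width: 28.4
```

```bash
python3 hang.py 9;  python3 go.py 641.6 -145.7 316 -77.6
```

```text
plug 210 a,l at h=-108: [-5.  -0.8] slope 0.082 rms 1.22 hmin -126.4
shaft 93 a,l at h=-61: [-0.9 -0.3] slope 0.071 rms 1.22 hmin -126.4
bar n 107 a0 (surface) -2.0 slope a/l -0.002 h -29.1 l range -39.4 41.1
t 11.975 pos [ 430.9 -218.3  315.8] ang -20.22 ydown -1.0 w 28.5 F [ 0.6 -0.2 -3.5] T [-0.013 -0.04   0.017]
shift cm [17.26 -0.02 14.1 ] turn 1.001
```

Request:
carry_out(
  targets=[
    [0.35,[0,0,0],0],
    [0.36,[0,0,0],0],
    [0.364,[0,0,0],0],
    [0.366,[0,0,0],0],
    [0.366,[0,0,0],0],
  ],
)

```text
clock: 12.6
tool_pos: [430.8, -218.4, 315.8]
tool_rot: [[0.938, 0.0, 0.346], [-0.346, -0.0, 0.938], [0.0, -1.0, -0.0]]
force: [-0.3, -0.1, -4.6]
width: 31.5
```

```bash
python3 hang.py 9;python3 hang.py 9
```

```text
plug 209 a,l at h=-108: [ 2.2 -0.5] slope 0.023 rms 1.12 hmin -127.1
shaft 94 a,l at h=-61: [ 3.4 -0.1] slope 0.054 rms 1.33 hmin -127.1
bar n 117 a0 (surface) -0.0 slope a/l 0.007 h -28.5 l range -38.9 40.7
plug 206 a,l at h=-108: [ 2.  -0.6] slope 0.012 rms 1.07 hmin -126.9
shaft 93 a,l at h=-61: [3.3 0.1] slope 0.027 rms 1.2 hmin -126.9
bar n 117 a0 (surface) 0.1 slope a/l 0.004 h -28.9 l range -39.0 40.9
```

Request:
carry_out(
  targets=[
    [0.35,[0,0,0],0],
    [0.35,[0,0,0],0],
  ],
)

```text
clock: 12.95
tool_pos: [430.8, -218.4, 315.8]
tool_rot: [[0.938, -0.0, 0.346], [-0.346, -0.0, 0.938], [-0.0, -1.0, -0.0]]
force: [0.4, -0.6, -3.7]
width: 30.4
```

```bash
python3 hang.py 9;python3 hang.py 9
```

```text
plug 218 a,l at h=-108: [-2.5 -0.6] slope 0.062 rms 1.0 hmin -126.4
shaft 100 a,l at h=-61: [ 0.5 -0.5] slope 0.061 rms 1.33 hmin -126.4
bar n 105 a0 (surface) -1.5 slope a/l 0.002 h -28.6 l range -38.7 41.1
plug 214 a,l at h=-108: [-2.1 -0.8] slope 0.063 rms 1.11 hmin -126.9
shaft 96 a,l at h=-61: [ 0.7 -0.8] slope 0.04 rms 1.09 hmin -126.9
bar n 112 a0 (surface) -1.2 slope a/l 0.008 h -28.4 l range -39.0 40.7
```

Request:
carry_out(
  targets=[
    [0.2,[0,0,0],0],
    [0,[0,0,0],0],
    [0,[0,0,0],0],
  ],
)

```text
clock: 13.42
tool_pos: [430.8, -218.3, 315.8]
tool_rot: [[0.938, -0.0, 0.346], [-0.346, 0.0, 0.938], [-0.0, -1.0, 0.0]]
force: [0.0, 0.3, -4.1]
width: 28.8
```

Request:
carry_out(
  targets=[
    [0,[1.5,0,1.5],0.1],
    [0,[4.5,0,4],0.25],
    [0,[8,0,6.5],0.42],
    [0,[11.5,0,9],0.58],
    [0,[14,0,11],0.74],
  ],
)

```text
clock: 14.05
tool_pos: [602.1, -163.0, 315.3]
tool_rot: [[0.456, 0.0, 0.89], [-0.89, 0.0, 0.456], [-0.0, -1.0, 0.0]]
force: [0.5, 0.1, -4.1]
width: 28.5
```

```bash
python3 go.py 644.2 -145.1 316 -77.6; python3 hang.py 9
```

```text
t 14.05 pos [ 602.1 -163.   315.3] ang -62.9 ydown -1.0 w 28.5 F [ 0.5  0.1 -4.1] T [-0.021 -0.068 -0.031]
shift cm [ 0.33 -0.07  4.56] turn 0.257
plug 158 a,l at h=-108: [-7.1 -1.9] slope 0.067 rms 1.3 hmin -125.8
shaft 59 a,l at h=-61: [-3.7 -1.3] slope 0.063 rms 1.09 hmin -125.8
bar n 63 a0 (surface) -6.4 slope a/l 0.012 h -29.0 l range -38.6 41.3
```

Request:
carry_out(
  targets=[
    [0,[0.2,0,2.4],0.13],
    [0,[0.37,0,4.4],0.257],
    [0,[0.37,0,4.75],0.257],
    [0,[0.37,0,4.75],0.257],
  ],
)

```text
clock: 14.6
tool_pos: [643.5, -145.1, 315.5]
tool_rot: [[0.221, -0.001, 0.975], [-0.975, -0.0, 0.221], [-0.0, -1.0, -0.001]]
force: [-0.7, -0.5, -4.6]
width: 28.6
```

```bash
python3 go.py 644.2 -145.1 316 -77.6; python3 hang.py 9; python3 two.py 10 230 60 400 260 150 100 330 230;python3 - <<'E'
from h import *
s=monitor.state();R=np.array(s['tool_rot']);p=np.array(s['tool_pos'])
W=cloud('side',np.load('/tmp/side.npy'));I=np.load('/tmp/side_I.npy').astype(int)
d=W-p;l=d@R[:,0];h=-(d@R[:,1]);a=d@R[:,2]
m=(I.max(2)<110)&(h<-15)&(h>-45)&(abs(a)<25)&(abs(l)<60)&(abs(l)>18)
print(W[m].mean(0),m.sum())
E
```

```text
t 14.6 pos [ 643.5 -145.1  315.5] ang -77.23 ydown -1.0 w 28.6 F [-0.7 -0.5 -4.6] T [ 0.015  0.037 -0.008]
shift cm [ 0.01 -0.05  0.07] turn 0.006
plug 169 a,l at h=-108: [-5.8 -1.9] slope 0.08 rms 1.3 hmin -128.0
shaft 74 a,l at h=-61: [-2.1 -2.1] slope 0.115 rms 1.23 hmin -128.0
bar n 81 a0 (surface) -2.5 slope a/l 0.021 h -28.6 l range -37.5 40.8
14.75
[ 643.22232137 -154.64058172  286.64478915] 105
```

View pics/c10.png

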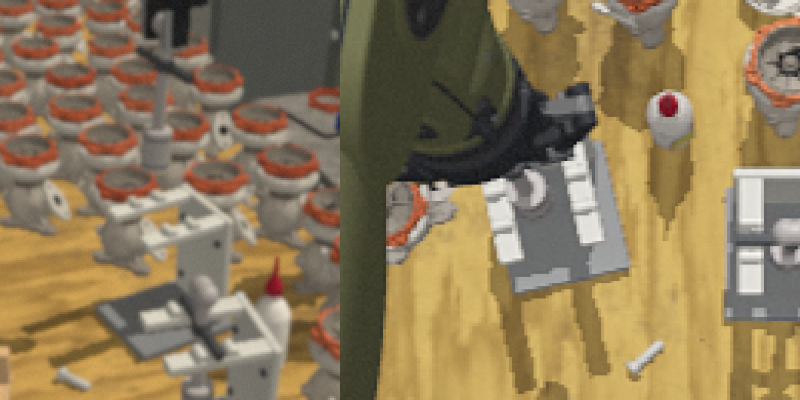

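Request:
carry_out(
  targets=[
    [0,[0,2,0.15],0.006],
    [0,[0,5,0.15],0.006],
    [0,[0,8,0.15],0.006],
    [0,[0,11,0.15],0.006],
    [0,[0,12.5,0.15],0.006],
  ],
)

```text
clock: 15.38
tool_pos: [644.0, -144.8, 189.3]
tool_rot: [[0.213, -0.003, 0.977], [-0.977, 0.001, 0.213], [-0.001, -1.0, -0.003]]
force: [-0.1, -1.1, -3.8]
width: 28.3
```

Request:
carry_out(
  targets=[
    [0,[0,0.5,0],0],
    [0,[0,1.2,0],0],
    [0,[0,1.2,0],0],
  ],
)

```text
clock: 15.75
tool_pos: [645.8, -144.7, 179.2]
tool_rot: [[0.213, 0.001, 0.977], [-0.977, -0.0, 0.213], [0.0, -1.0, 0.001]]
force: [-0.9, 0.5, -3.8]
width: 28.5
```

```bash
python3 go.py 645.4 -144.9 163.5 -77.6; python3 hang.py 9; python3 two.py 11 260 100 390 260 150 100 330 230;python3 - <<'E'
from h import *
from fit import stand
s=monitor.state();R=np.array(s['tool_rot']);p=np.array(s['tool_pos'])
for n in('side','top'):
    W=cloud(n,np.load(f'/tmp/{n}.npy'));I=np.load(f'/tmp/{n}_I.npy').astype(int)
    m=(W[...,0]>590)&(W[...,0]<682)&(W[...,1]>-200)&(W[...,1]<-80)&(W[...,2]>126)&(W[...,2]<139)&(I.max(2)>120)
    P=W[m];print(n,stand(P))
    d=W-p;l=d@R[:,0];h=-(d@R[:,1]);a=d@R[:,2]
    m=(I.max(2)<100)&(h<-15)&(h>-40)&(abs(a)<14)&(abs(l)<50)
    if m.sum()>5:
        for lo in range(-50,50,10):
            k=m&(l>=lo)&(l<lo+10)
            if k.sum(): print(n,lo,k.sum(),'a',np.percentile(a[k],[5,50,95]).round(1),'z',np.percentile(W[k][:,2],[5,50,95]).round(1))
E
```

```text
t 15.75 pos [ 645.8 -144.7  179.2] ang -77.69 ydown -1.0 w 28.5 F [-0.9  0.5 -3.8] T [0.003 0.05  0.026]
shift cm [ 0.01  1.57 -0.05] turn -0.002
plug 277 a,l at h=-108: [21.   4.7] slope -0.983 rms 18.86 hmin -133.6
shaft 130 a,l at h=-61: [38.  -8.2] slope -1.878 rms 23.27 hmin -133.6
bar n 60 a0 (surface) -1.9 slope a/l 0.033 h -28.0 l range -39.8 42.3
15.9
side (array([ 6.46460307e+02, -1.44489667e+02,  2.04203514e-01]), np.float64(-278.5341918074356), 449)
side -50 1 a [-5. -5. -5.] z [148.7 148.7 148.7]
side -40 15 a [-4.9 -3.2  1.1] z [149.1 152.5 154.2]
side -30 13 a [-5.7 -3.7 -1. ] z [149.  151.2 153.7]
side -20 12 a [-5.  -3.9 -0.9] z [146.5 151.3 153.1]
side -10 11 a [-8.  -6.  -3.1] z [150.1 154.1 157.4]
side 0 33 a [-8.4 -4.5 -0.5] z [143.6 150.5 154.6]
side 10 12 a [-4.9 -3.1 -0.5] z [147.8 151.  154.2]
side 20 14 a [-5.5 -2.9  0.4] z [149.3 151.8 153.4]
side 30 22 a [-5.1 -2.3  1.6] z [147.1 151.4 155.1]
side 40 8 a [-3.1  0.7  2.1] z [145.8 149.5 152.6]
top (array([ 6.46750518e+02, -1.41663715e+02,  2.36150931e-01]), np.float64(-155.24271227900795), 243)
top -10 2 a [-7.5 -7.3 -7.2] z [143.  145.1 147.2]
top 0 3 a [-6.1 -4.  -3.2] z [144.3 147.7 148.5]
top 10 1 a [-3.9 -3.9 -3.9] z [150.4 150.4 150.4]
top 20 8 a [-3.2 -2.   2.9] z [150.8 152.8 154.8]
top 30 5 a [-3.4 -2.2 -1.7] z [148.7 153.1 155.2]
```

View pics/c11.png

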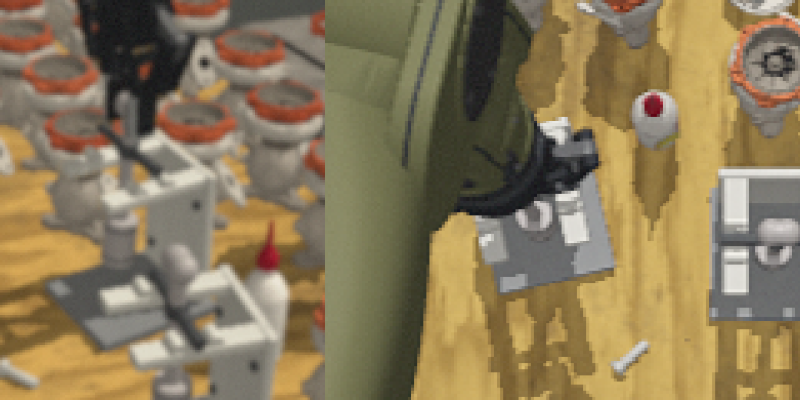

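Request:
carry_out(
  targets=[
    [0,[0,0.6,0.05],0],
    [0,[0,1.1,0.05],0],
    [0,[0,1.1,0.05],0],
  ],
)

```text
clock: 16.27
tool_pos: [645.5, -144.4, 166.9]
tool_rot: [[0.213, -0.002, 0.977], [-0.977, 0.0, 0.213], [-0.001, -1.0, -0.002]]
force: [0.1, 0.0, -4.0]
width: 28.4
```

Request:
carry_out(
  targets=[
    [0,[0,0.15,0],0],
    [0,[0,0.15,0],0],
  ],
)

```text
clock: 16.52
tool_pos: [646.1, -144.5, 166.3]
tool_rot: [[0.213, 0.0, 0.977], [-0.977, 0.0, 0.213], [-0.0, -1.0, 0.0]]
force: [0.4, 0.1, -4.1]
width: 28.4
```

Request:
carry_out(
  targets=[
    [0,[0,0.15,0],0],
    [0,[0,0.15,0],0],
  ],
)

```text
clock: 16.77
tool_pos: [646.6, -144.6, 165.8]
tool_rot: [[0.213, 0.002, 0.977], [-0.977, -0.0, 0.213], [0.001, -1.0, 0.002]]
force: [-0.7, -0.1, 1.3]
width: 28.5
```

```bash
python3 two.py 12 270 120 380 240 150 100 330 230; python3 go.py 646.5 -144.7 165 -77.6;python3 - <<'E'
from h import *
s=monitor.state();R=np.array(s['tool_rot']);p=np.array(s['tool_pos'])
for n in('side',):
    W=cloud(n,np.load(f'/tmp/{n}.npy'));I=np.load(f'/tmp/{n}_I.npy').astype(int)
    d=W-p;l=d@R[:,0];h=-(d@R[:,1]);a=d@R[:,2]
    m=(I.max(2)<100)&(h<-15)&(h>-42)&(abs(a)<14)&(abs(l)<50)
    for lo in range(-50,50,10):
            k=m&(l>=lo)&(l<lo+10)
            if k.sum(): print(n,lo,k.sum(),'a',np.percentile(a[k],[5,50,95]).round(1),'z',np.percentile(W[k][:,2],[5,50,95]).round(1))
E
```

```text
16.875
t 16.875 pos [ 646.6 -144.6  165.8] ang -77.69 ydown -1.0 w 29.2 F [-0.2 -0.6  2.3] T [0.158 0.031 0.   ]
shift cm [ 0.01  0.08 -0.01] turn -0.002
side -40 11 a [-5.6 -4.4 -1.7] z [134.4 138.9 139.9]
side -30 16 a [-5.5 -3.9 -0.3] z [133.1 137.  139.5]
side -20 15 a [-5.2 -3.3 -0.9] z [133.9 138.3 140. ]
side -10 13 a [-8.4 -6.4 -4. ] z [132.2 139.2 144.6]
side 0 31 a [-7.6 -4.8 -0.5] z [130.8 138.4 142.5]
side 10 12 a [-4.8 -3.7 -0. ] z [134.3 138.4 140.6]
side 20 13 a [-4.7 -3.5 -0.2] z [135.7 139.2 140.3]
side 30 24 a [-5.9 -2.7  1.5] z [131.5 137.1 140.6]
side 40 5 a [-2.9 -1.3  0.9] z [134.7 136.9 138.7]
```

View pics/c12.png

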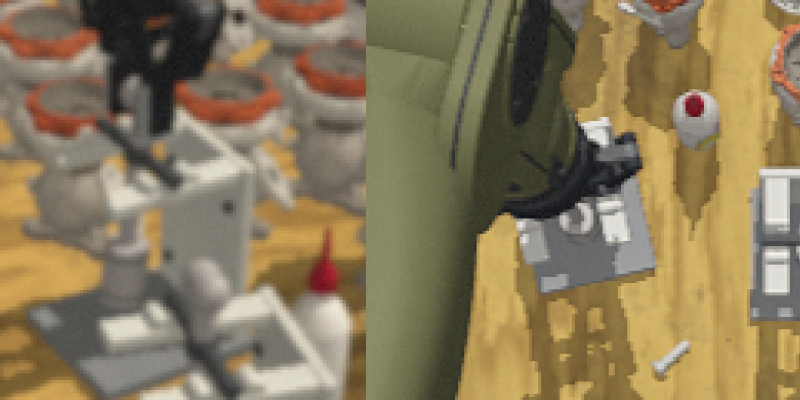

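Request:
carry_out(
  targets=[
    [0.34,[0,0,0],0],
    [0.355,[0,0,0],0],
    [0.365,[0,0,0],0],
    [0.37,[0,0,0],0],
    [0.375,[0,0,0],0],
  ],
)

```text
clock: 17.5
tool_pos: [645.7, -144.7, 164.4]
tool_rot: [[0.213, -0.001, 0.977], [-0.977, -0.0, 0.213], [0.0, -1.0, -0.001]]
force: [0.6, -1.5, 1.8]
width: 32.2
```

Request:
carry_out(
  targets=[
    [0.38,[0,0,0],0],
    [0.39,[0,0,0],0],
    [0.41,[0,0,0],0],
    [0.45,[0,0,0],0],
    [0.5,[0,0,0],0],
  ],
)

```text
clock: 18.12
tool_pos: [646.1, -144.5, 164.8]
tool_rot: [[0.213, 0.0, 0.977], [-0.977, 0.0, 0.213], [-0.0, -1.0, 0.0]]
force: [0.2, -0.1, -0.4]
width: 42.9
```

```bash
python3 two.py 13 270 120 380 240 150 100 330 230; python3 go.py 646.5 -144.7 165 -77.6
```

```text
18.225
t 18.225 pos [ 646.1 -144.5  164.8] ang -77.69 ydown -1.0 w 42.6 F [-0.2  0.7  0.5] T [0.017 0.013 0.017]
shift cm [ 0.03 -0.02  0.04] turn -0.002
```

View pics/c13.png

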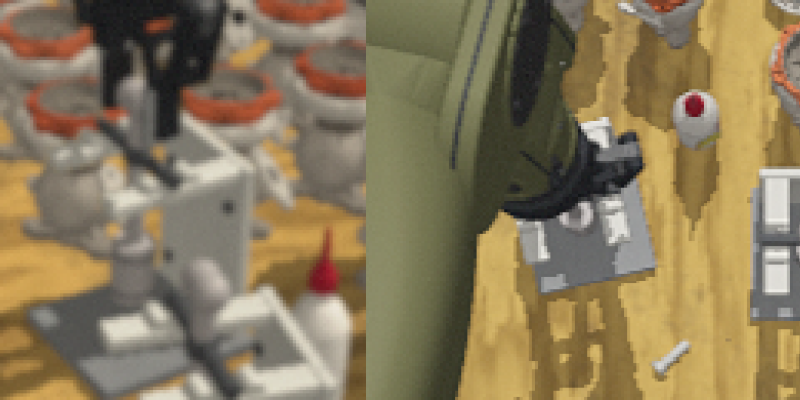

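Released: the gauge stays up by itself. Opening a bit more and lifting straight away.

Request:
carry_out(
  targets=[
    [0.6,[0,0,0],0],
    [0.65,[0,-0.5,0],0],
    [0.65,[0,-2,0],0],
    [0.65,[0,-4.5,0],0],
    [0.65,[0,-8,0],0],
  ],
)

```text
clock: 18.85
tool_pos: [645.7, -144.5, 246.0]
tool_rot: [[0.213, -0.001, 0.977], [-0.977, 0.0, 0.213], [-0.0, -1.0, -0.001]]
force: [0.8, 0.2, -0.5]
width: 55.7
```

Request:
carry_out(
  targets=[
    [0.65,[0,-4,-2],0],
    [0.65,[0,-7,-5],0],
    [0.65,[0,-9,-10],0],
    [0.65,[0,-10,-15],0],
    [0.65,[0,-10,-18],0],
  ],
)

```text
clock: 19.48
tool_pos: [468.6, -183.4, 347.7]
tool_rot: [[0.212, 0.004, 0.977], [-0.977, -0.002, 0.212], [0.002, -1.0, 0.003]]
force: [-0.2, 0.6, -0.0]
width: 55.5
```

Request:
carry_out(
  targets=[
    [0.65,[0,0,0],0],
    [0.65,[0,0,0],0],
    [0.65,[0,0,0],0],
    [0.65,[0,0,0],0],
    [0.65,[0,0,0],0],
  ],
)

```text
clock: 20.1
tool_pos: [470.6, -182.7, 344.4]
tool_rot: [[0.214, -0.001, 0.977], [-0.977, 0.0, 0.214], [-0.0, -1.0, -0.001]]
force: [-0.6, -0.7, -0.4]
width: 55.6
```

```bash
python3 two.py 14 260 130 380 250 150 100 350 300; python3 go.py 646.5 -144.7 165 -77.6
```

```text
20.2
t 20.2 pos [ 470.4 -182.8  344.5] ang -77.67 ydown -1.0 w 55.4 F [-0.1  0.7  0.2] T [-0.     0.008  0.015]
shift cm [ 0.04 17.95 18.02] turn -0.001
```

View pics/c14.png

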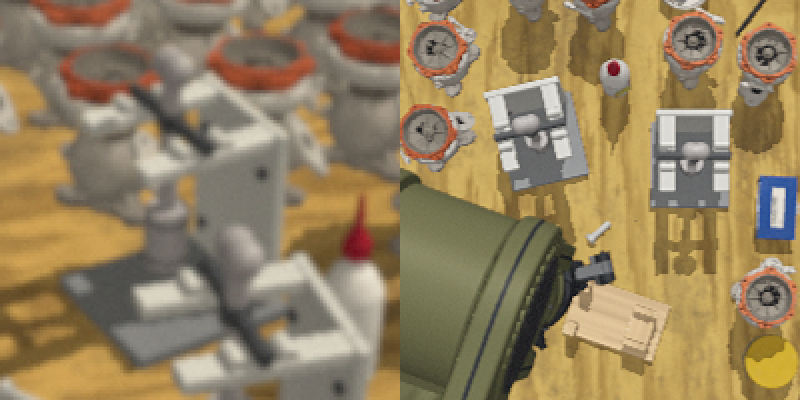

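Request:
carry_out(
  targets=[
    [0.65,[0,0,0],0],
    [0.65,[0,0,0],0],
    [0.65,[0,0,0],0],
    [0.65,[0,0,0],0],
    [0.65,[0,0,0],0],
  ],
)

```text
clock: 20.82
tool_pos: [470.2, -182.9, 344.8]
tool_rot: [[0.213, 0.0, 0.977], [-0.977, -0.0, 0.213], [0.0, -1.0, 0.0]]
force: [0.8, -0.6, 0.5]
width: 55.4
```

```bash
python3 - <<'E'
from h import *
I0={n:np.load(f'/tmp/{n}_I.npy').astype(int) for n in('side','top')}
for n in('side','top'):
    I,D=snap(n,n+'15.png');W=cloud(n,D)
    d=W-np.array([646.4,-144,135]);c,s=np.cos(.216),np.sin(.216)
    x=d[...,0]*c+d[...,1]*s;y=-d[...,0]*s+d[...,1]*c;z=W[...,2]
    dk=(I.max(2)<105)&(abs(x)<12)&(abs(y)<48)&(abs(z-137)<12)
    print(n,'bar x',np.percentile(x[dk],[5,50,95]).round(1),'y',y[dk].min().round(1),y[dk].max().round(1),'z',np.percentile(z[dk],[5,50,95]).round(1),'slope',np.polyfit(y[dk],x[dk],1).round(3),dk.sum())
    for nm,a,b in(('barrel',158,185),('plug',40,85)):
        m=(abs(x)<24)&(abs(y)<21)&(z>a)&(z<b)&(D>0)
        print(nm,m.sum(),np.median(x[m]),np.median(y[m]),z[m].max() if m.any() else 0)
    m=(abs(x)<40)&(abs(y)<50)&(z>15)
    print('diff',np.abs(I.astype(int)-I0[n])[m].mean(),np.abs(I.astype(int)-I0[n]).mean())
# bystanders: before/after difference of top image
a=cv2.imread('pics/top1.png').astype(int);b=cv2.imread('pics/top15.png').astype(int)
for q in['oil_bottle','grease_tub','pin_case','bolt']:
    o=spot_in(q,'top');print(q,[ (round(k['p'],2),np.round(k['box'])) for k in o[:1]])
E
```

```text
side bar x [-8.2 -3.9  0.8] y -41.5 39.9 z [130.3 137.9 141.9] slope [-0.016 -3.855] 154
barrel 133 -4.583351257379785 -6.496334894453846 179.50130007290585
plug 259 -5.978746410969741 -6.794517169546601 84.3675460711693
diff 1.5192 1.7174801587301587
top bar x [-6.  -2.5  1.6] y -40.4 41.3 z [131.  138.2 142.4] slope [-0.018 -2.414] 97
barrel 113 -0.5814509455661925 0.7889536728790854 181.45831098893112
plug 90 -6.5644780805376115 -1.4137905170421972 83.34839339838737
diff 1.0864197530864197 1.606845238095238
oil_bottle [(0.61, array([248., 128., 262., 150.]))]
grease_tub [(0.93, array([321., 265., 349., 293.]))]
pin_case [(0.57, array([330., 188., 348., 220.]))]
bolt [(0.45, array([241., 210., 253., 223.]))]
```

Bar at seat height, centred, parallel and still; bystanders unmoved.

```bash
python3 -c "
from station import r,monitor
print(r.sign_off(),monitor.state()['clock'])"
```

```text
the job is handed in; nothing more can be done
the job is handed in; nothing more can be done
```

The gauge is hanging in the empty stand and the job is handed in, at about 21 s on the clock against the 53 s limit. One thing departed from the task: at the fixed half-force grip the gauge could not be held level.

**What I did**
- I gripped the barrel in the cradle and lifted it. It began to droop at once, so I raised it along an arc that let the plug follow without dragging on the cradle.
- At about 320 mm up, clear of everything, it was still tilted about 30° from vertical. I eased the grip in small steps until it hung within about 1–2° of plumb.
- Tightening again tipped it back to about 4–5°. I tried easing and tightening a second time and got the same result.
- I carried it over the stand and lowered it between the arms. At touch-down the seat carried about 6 N. I eased the fingers open and backed off.

**Last checks**
- **Crossbar:** it lies at seat height on both arms, parallel to the stand to about 0.02 rad. It is centred between the ridges to within about 2–3 mm.
- **Plug:** it hangs between the arms, as on the neighbouring stand.
- **Stillness:** two pictures about 0.7 s apart differed no more around the gauge than over the whole picture, so it is still.
- **Bystanders:** the oil bottle, grease tub, pin case and bolt are where they were, to within about 3 pixels (roughly 7 mm). The cradle also looked unmoved.
- **Disagreement:** the two cameras differed by about 2–3 mm on the stand's position in y, within the calibration error.

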